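# Lock a spring-preloaded bearing on its shaft with a squeeze-open retaining clip

### The arm

A 7-joint arm with a two-finger parallel gripper is mounted at the origin on a cart in front of the work surface, level with it; the furniture and walls round the work are solid. World frame = base frame: x ahead of the robot, y to its left, z up, the work surface at z = 0. Lengths are in mm, angles in rad, forces in N, time in s.
With the tool pointing down it reaches from about 400 to 900 mm from the base axis. Payload 5.6 kg.
Tool frame: the origin (TCP) lies at the very end of the fingers, on their centre line; the grasp point (between the pads) lies 19 mm behind it; z points along the fingers, y is the line along which they close (so a half turn about z gives the same grasp; the last joint's range is limited). The gripper opens to 92 mm and grips with 3 to 60 N. Pads are 20 mm wide; open, the fingers measure 128 mm over their backs; the gripper's body (75 mm by 189 mm) begins 69 mm behind the grasp point.
Start: joints at [-1.202, 0.468, -0.012, 1.603, 0.006, 1.071, -0.056], TCP at [260.209, 595.651, 214.592] pointing down, gripper open.
Joint ranges: [-2.53, 2.53], [-0.31, 2.02], [-1.57, 1.55], [0.28, 2.44], [-1.29, 4.43], [0.15, 1.84], [-2.92, 2.92]. Speed limits (rad/s): [2.57, 2.57, 3.14, 3.14, 3.14, 3.14, 3.14].

### API

Orientations are given as a unit quaternion [x, y, z, w].
In Python, from workcell import ctrl gives the robot as it stands.
- The arm moves only by the shell command python3 -m jog 'ROWS' [FORCE]. ROWS is a JSON object of lists of equal length, an entry for each row: "gripper": the gripper's target within -1 to 1 (shut at 1, half-way at 0, fully open at -1); "xyz": the shift along the tool's x, y, z in m, a list of three; "turn": the turn, a rotation vector about the tool's x, y, z in degrees, a list of three. In form: {"gripper": [gripper, ...], "xyz": [[tx, ty, tz], ...], "turn": [[wx, wy, wz], ...]}. A call has 1 to 20 rows; each row is the pose to reach, as a shift and turn from the pose commanded when the call began, along the tool's axes at that moment; what a row does not reach only later rows make up. A row lasts 1/8 s, in which the tool goes at most 62.5 mm and 10.7 degrees, less where a joint would pass 70% of its speed; a pose out of reach is approached as far as the arm can. A call with a gripper value outside its range is refused whole. The fingers move at their own pace and stop on an object; FORCE is the grip in N (left out, the last holds). Time passes only in rows, so rows that repeat a pose let the fingers close. It gives the time, the measured TCP pose, the force, the opening and the grip force at its end, in the units of the state.
- ctrl.observe(): the state, without advancing time (a new reading comes with each control period).
- ctrl.capture(name): name is "scene" or "top" or "wrist"; returns the picture (400x640x3 uint8, blue, green, red); there is no depth.
- ctrl.get_calibration(name): a dict with "camera_matrix" (3x3 intrinsics, pixels), "R" (3x3) and "t" (3): a world point X has camera coordinates R X + t. Camera axes: x right, y down, z forward; pixel columns grow to the right and rows downward; lengths in mm; the calibration is good to about 2 mm. A picture is of the moment at which its call begins: read the wrist's pose just before it. get_calibration takes no time and is no camera call; for the wrist camera it gives the pose at the moment of the call.
- ctrl.hand_in(): hands the job in; it is judged then, once.
Trained networks look in the newest picture that a camera, given by its name, has taken for a name from the list of things; names that differ only in an ending like _2 or _b are one class to them, and where a whole thing is asked for, a point or a joint stands for the part that bears it (a point fixed in the world has none). Each returns a list of dicts, best first, with "score" (0 to 1); they miss things now and then, are a little off and sometimes report something else, mostly with a low value. They report only what shows in the picture. A call takes as long as a camera call. They do not tell look-alikes from the thing itself.
- ctrl.spot_in(thing, camera): "at" ([x, y, z] in mm, in world coordinates, good to about 4 mm: the middle of the surface that is visible of it).
- ctrl.regions_of(thing, camera): "pixels" (400x640 bool, what is visible of it).
The state is a dict: "clock": time; "joints": joint angles; "qvel": joint speeds; "joint_efforts": joint torques, N m; "tcp_pos": TCP position; "eef_rot": TCP orientation; "force": force on the tool from outside, world axes, zero at the start; "wrist_torque": the same for the moment, N m; "opening": finger opening in mm; "finger_force": force on a finger pad.
Only numpy, scipy, OpenCV 4.12 (cv2) and the standard library are available. Lean on these libraries where they do the work, as an engineer would, in place of code of your own. Each camera call takes 0.05 s, during which the arm holds its last target. There are 200 camera calls.

### The job

Lock the ball bearing on its upright shaft with the spring retaining clip: pick the clip up by squeezing its two blue ears, which opens its jaws, lower it open over the end of the shaft, press the bearing gently down against the wave spring under it until the groove in the shaft is clear, and let go so that the jaws close into the groove. Feel for the bearing and never force it once the spring is solid, and leave the things lying around alone.

Things in the scene. Friction and masses are not known exactly. Their poses are not given: they have to be found in the camera images.
- clip_center (a point): Middle of the shut spring retaining clip, half-way up (19 mm above its underside). Bright flat steel with two upright blue-faced ears; 62 mm long over the ears (y axis, ear to ear), 47 mm wide (x), 38 mm high, 65 g; lies on its flat underside, z up. The point belongs to the half whose ear is on the -y side: it moves toward +y by half the jaw opening when the clip is squeezed about its middle
- clip: The same clip, origin at the middle of its underside. The ears are plates 19 mm wide (x) and 38 mm high, outer faces parallel at y = -31 and +31 mm, blue from 8 mm up to the top. The halves cross over: squeezing the ears together parts the jaws, which fill the lowest 3 mm. It takes 5 N at first, 15 N at the stop (49 mm over the ears); a grip of 20 to 30 N carries it safely
- clip_jaw (a joint): How far the clip's jaws are open, m: 0 shut (as it lies), 0.013 squeezed to the stop (clears the shaft by 1.9 mm all round if centred), 0.0088 gripping the plain shaft, 0.0022 in its groove. The groove (12 mm across, 5 mm high) is hidden in the bearing's bore: a clip resting on the bearing can close into it only while it presses the bearing 3.5 to 5.5 mm down (11 to 15 N; aim at 13)
- nest_axis (a point): Point on the axis of the 18 mm shaft, on the top face of the aluminium block (34 mm above the worktop; z up). The shaft's chamfered end stands 10 mm above the bearing. How deep the shaft sits in the block is not measured: the free bearing's top face lies somewhere 30 to 50 mm above this point, and must be felt for
- nest: The assembly nest, fixed: dark base plate 110 x 84 mm (x, y), origin under its middle, with an aluminium block 62 x 62 mm, shaft in the middle. On the shaft from below: shoulder, wave spring, ball bearing (47 mm across, 14 mm high) sliding on the shaft. The spring resists with 3 N at first and 2.2 N more per mm down; it is solid at 7 mm (18 N)
- glue_mid (a point): Middle of a blue thread-lock bottle with a white cap lying near the nest, 75 mm long, 20 mm thick: leave alone
- seal_mid (a point): Middle of a flat brown rubber shaft seal lying near the nest, 44 mm across, 8 mm high: leave alone
- flanged_bush_mid (a point): Middle of a turned steel bushing standing near the nest, 40 mm across, 26 mm high: leave alone
- orange_carton_mid (a point): Middle of a small orange carton lying near the clip, 26 x 50 x 24 mm: leave alone
There are look-alikes about, which are no part of the job. Of the things that look like the clip, take the one that is farthest to the robot's right at the start.

How it is judged (in metres and radians):
On the way:
1. the clip, held open round the shaft, is pressed on the bearing with more than 6 N (value of joint clip_jaw above 0.0095 m and horizontal distance between clip_center and nest_axis below 0.012 m and contact force between clip and nest above 6 N), for 0.1 s.
At the end, for the whole second after the job is handed in: The clip's jaws are closed in the groove of the shaft (jaw opening between 0.8 and 4.5 mm, clip's middle 42 to 68 mm above the block), the clip is level (within 0.12 rad), centred on the shaft to 5 mm and at rest (value of joint clip_jaw between 0.0008 and 0.0045 m and horizontal distance between clip_center and nest_axis below 0.005 m and angle between clip_center's own z axis and vertical below 0.12 rad and linear speed of clip below 0.02 m/s and z of clip_center in the frame of nest_axis between 0.042 and 0.068 m); the robot touches nothing.
It fails at once if the clip, held open, is pressed down with more than 20 N, or jams or strikes the bearing or shaft with more than 45 N ((contact force between clip and nest above 20 N and value of joint clip_jaw above 0.0095 m) or contact force between clip and nest above 45 N).
It fails at once if a bystander is pushed more than 15 mm (distance of any of glue_mid, seal_mid, flanged_bush_mid, orange_carton_mid from where it was at the start of the episode above 0.015 m).
It also fails if it takes over 34 s, if anything falls off the work surface, if the arm or the gripper's body presses on something with over 40 N, if the wrist force passes 120 N, or if a joint passes its speed limit or range.

## Working session

There is one attempt and no reset: what is moved stays moved. The work goes in short steps, Python scripts to look and compute and a shell command to move; the robot and the scene stay as the last step left them, time stands still between calls to the robot, and variables do not carry over. Pictures are saved under pics/ and viewed, at most 10 in all, crops included, and the job is handed in when it is done.

```bash
ls; mkdir -p pics
python3 - <<'E'
from workcell import ctrl
import cv2,numpy as np
s=ctrl.observe();print({k:np.round(v,3).tolist() for k,v in s.items()})
a=ctrl.capture("scene");b=ctrl.capture("top")
cv2.imwrite("pics/s.png",a);cv2.imwrite("pics/t.png",b)
for n in ["clip","nest","glue_mid","seal_mid","flanged_bush_mid","orange_carton_mid"]:
  for c in ["top","scene"]:
    print(n,c,[(np.round(d["at"]).tolist(),round(d["score"],2)) for d in ctrl.spot_in(n,c)])
E
```

```text
pics
{'clock': 0.0, 'joints': [-1.202, 0.468, -0.012, 1.604, 0.006, 1.071, -0.056], 'qvel': [0.001, 0.002, -0.0, 0.001, 0.001, -0.0, -0.001], 'joint_efforts': [-0.001, -52.058, -0.013, -24.374, -0.057, 0.017, 0.0], 'tcp_pos': [260.027, 595.103, 213.636], 'eef_rot': [0.204, 0.979, -0.001, -0.0], 'force': [-0.111, -0.389, 1.021], 'wrist_torque': [0.033, 0.019, -0.008], 'finger_force': 0.0, 'opening': 92.15}
clip top [([490.0, -128.0, 2.0], 0.92), ([462.0, -4.0, 12.0], 0.75)]
clip scene [([461.0, 2.0, 8.0], 0.93), ([487.0, -125.0, 2.0], 0.85)]
nest top [([547.0, 131.0, 8.0], 0.56)]
nest scene [([527.0, 144.0, 25.0], 0.68)]
glue_mid top []
glue_mid scene [([660.0, 133.0, 16.0], 0.68)]
seal_mid top [([442.0, 141.0, 9.0], 0.63)]
seal_mid scene [([446.0, 143.0, 6.0], 0.78)]
flanged_bush_mid top [([546.0, 134.0, 11.0], 0.27)]
flanged_bush_mid scene [([621.0, 67.0, 27.0], 0.49)]
orange_carton_mid top [([666.0, 132.0, 13.0], 0.69), ([557.0, -164.0, 27.0], 0.59)]
orange_carton_mid scene [([552.0, -162.0, 19.0], 0.53)]
```

View pics/s.png

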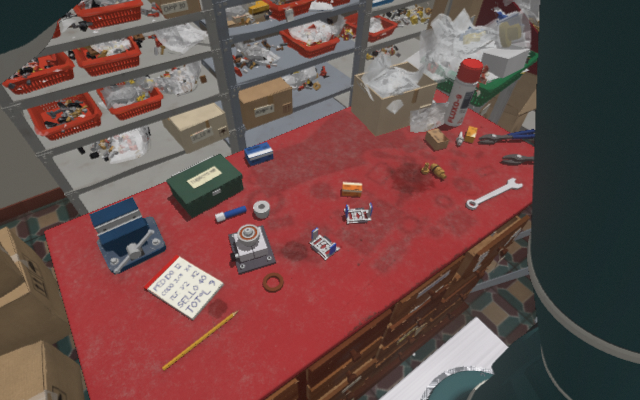

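View pics/t.png

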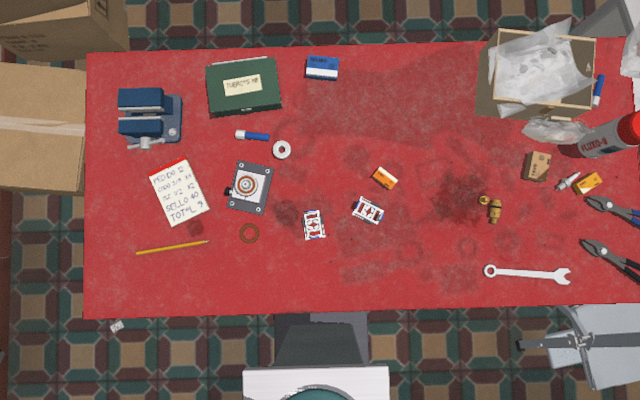

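The top picture shows two clip-like things, one at (314,225) and one at (367,210). The rightmost (lowest y) is at (367,210), about (490,-128) mm. Next I'll check it close up and get its orientation and the nest axis.

```bash
cat > h.py <<'E'
from workcell import ctrl
import cv2,numpy as np
def ray(cal,u,v,z):
    K,R,t=[np.array(cal[k],float) for k in("camera_matrix","R","t")]; t=t.ravel()
    c=-R.T@t; d=R.T@np.linalg.inv(K)@np.array([u,v,1.]); return c+d*(z-c[2])/d[2]
def proj(cal,X):
    K,R,t=[np.array(cal[k],float) for k in("camera_matrix","R","t")]
    p=K@(R@np.array(X,float)+t.ravel()); return p[:2]/p[2]
E
python3 - <<'E'
from h import *
a=cv2.imread("pics/t.png");b=cv2.imread("pics/s.png")
c1=cv2.resize(a[190:250,290:400],(550,300),interpolation=cv2.INTER_CUBIC)
c2=cv2.resize(b[195:265,290:400],(550,350)[:2],interpolation=cv2.INTER_CUBIC)
c2=cv2.resize(c2,(440,280))
c3=cv2.resize(a[150:220,220:280],(240,280),interpolation=cv2.INTER_CUBIC)
out=np.zeros((580,690,3),np.uint8);out[:300,:550]=c1;out[300:,:440]=c2;out[300:,445:685]=c3
cv2.imwrite("pics/c.png",out)
cal=ctrl.get_calibration("top");print(-np.array(cal["R"]).T@np.array(cal["t"]).ravel())
for p in [(367,210),(314,225),(245.5,184),(282,149),(249,233),(386,177)]: print(p,ray(cal,*p,20).round())
E
```

```text
[ 426.8752406   -34.08779888 1119.37737939]
(367, 210) [ 490. -124.   20.]
(314, 225) [460.  -7.  20.]
(245.5, 184) [555. 142.  20.]
(282, 149) [631.  60.  20.]
(249, 233) [447. 136.  20.]
(386, 177) [ 562. -169.   20.]
```

View pics/c.png

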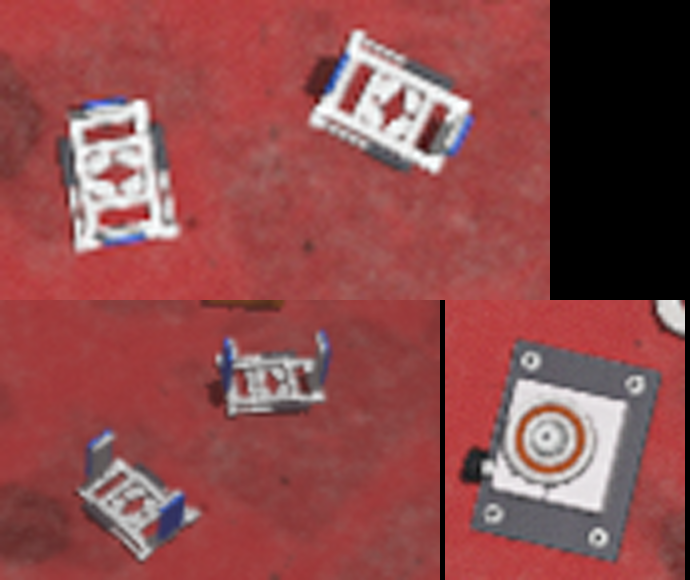

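The clips are alike. The target is the right-hand one at top (369,211), with blue ears at about (357,205) and (382,217), so its ear axis is about 66° from x. The tool's y axis already points that way. The nest shaft is at about top (245.5,184). I'm moving over the target for a wrist look.

```bash
python3 -m jog '{"gripper":[-1,-1,-1,-1,-1,-1,-1,-1,-1,-1,-1,-1,-1,-1,-1,-1,-1,-1],"xyz":[[-0.02,-0.023,0],[-0.055,-0.063,0],[-0.093,-0.105,0],[-0.13,-0.148,0],[-0.17,-0.194,0],[-0.21,-0.239,0],[-0.25,-0.285,0],[-0.29,-0.33,0],[-0.33,-0.376,0],[-0.37,-0.421,0],[-0.41,-0.467,0],[-0.45,-0.512,0],[-0.48,-0.546,0.005],[-0.499,-0.568,0.014],[-0.499,-0.568,0.014],[-0.499,-0.568,0.014],[-0.499,-0.568,0.014],[-0.499,-0.568,0.014]],"turn":[[0,0,0],[0,0,0],[0,0,0],[0,0,0],[0,0,0],[0,0,0],[0,0,0],[0,0,0],[0,0,0],[0,0,0],[0,0,0],[0,0,0],[0,0,0],[0,0,0],[0,0,0],[0,0,0],[0,0,0],[0,0,0]]}' 25
cat > look.py <<'E'
import sys
from h import *
s=ctrl.observe();cal=ctrl.get_calibration("wrist");a=ctrl.capture("wrist")
cv2.imwrite("pics/%s.png"%sys.argv[1],a)
np.savez("pics/%s.npz"%sys.argv[1],**{k:np.array(cal[k]) for k in("camera_matrix","R","t")})
print({k:np.round(s[k],3).tolist() for k in("clock","tcp_pos","eef_rot","joints","force")})
for n in sys.argv[2:]:
    print(n,[(np.round(d["at"]).tolist(),round(d["score"],2)) for d in ctrl.spot_in(n,"wrist")])
E
python3 look.py w1 clip orange_carton_mid
```

```text
clock: 2.95
tcp_pos: [490.2, -123.6, 200.9]
eef_rot: [0.204, 0.979, 0.0, 0.0]
force: [-0.3, -0.6, -1.3]
opening: 92.4
finger_force: 0.0
{'clock': 2.95, 'tcp_pos': [490.234, -123.573, 200.912], 'eef_rot': [0.204, 0.979, 0.0, 0.0], 'joints': [-0.223, 0.246, 0.472, 1.991, -0.139, 0.934, 1.48], 'force': [-0.266, -0.581, -1.252]}
clip [([462.0, -5.0, 3.0], 0.93), ([484.0, -124.0, 5.0], 0.85)]
orange_carton_mid [([556.0, -164.0, 24.0], 0.66)]
```

View pics/w1.png

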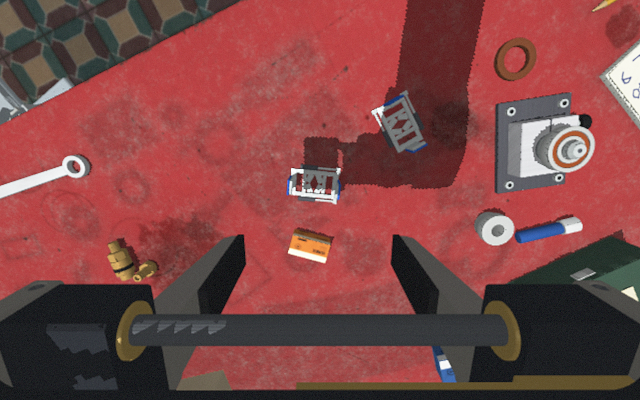

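The target is at wrist (314,184), with ears at about (290,184) and (340,184). The look-alike is at (400,123), and the nest shaft is at about (573,150). I'm overlaying the model to refine both.

```bash
cat > ov.py <<'E'
from h import *
a=cv2.imread("pics/w1.png");cal=dict(np.load("pics/w1.npz"))
print("cam",-cal["R"].T@cal["t"].ravel())
k=8;x0,y0,w,h=275,155,80,60
c=cv2.resize(a[y0:y0+h,x0:x0+w],None,fx=k,fy=k,interpolation=cv2.INTER_CUBIC)
import sys
cx,cy,ang=map(float,sys.argv[1:4]);th=np.radians(ang)
ey=np.array([np.cos(th),np.sin(th),0]);ex=np.array([ey[1],-ey[0],0])
def P(x,y,z): return tuple(int(q) for q in ((proj(cal,np.array([cx,cy,0])+ex*x+ey*y+[0,0,z])-[x0-.5,y0-.5])*k))
for s in(-31,31):
    pts=[P(-9.5,s,38),P(9.5,s,38),P(9.5,s,0),P(-9.5,s,0)]
    for i in range(4): cv2.line(c,pts[i],pts[(i+1)%4],(0,255,0),1)
b=[P(-23.5,-31,3),P(23.5,-31,3),P(23.5,31,3),P(-23.5,31,3)]
for i in range(4): cv2.line(c,b[i],b[(i+1)%4],(0,255,255),1)
k2=4;X0,Y0=490,85
d=cv2.resize(a[Y0:Y0+115,X0:X0+130],None,fx=k2,fy=k2,interpolation=cv2.INTER_CUBIC)[:, :]
d=cv2.resize(d,(143*1,126))if 0 else d
cv2.imwrite(sys.argv[4],c);cv2.imwrite("pics/nest.png",d)
E
python3 ov.py 490 -124 66 pics/o1.png
```

```text
cam [419.253094   -93.65649065 371.3140721 ]
```

View pics/o1.png

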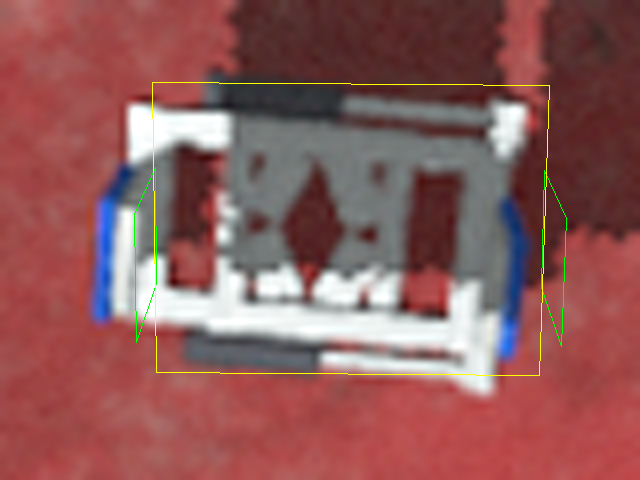

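```bash
python3 ov.py 487.6 -129.5 61.5 pics/o2.png
python3 - <<'E'
import cv2,numpy as np
o=cv2.imread("pics/o2.png")[:, :];n=cv2.imread("pics/nest.png")
o=cv2.resize(o,(480,360)) if 0 else o[60:410,70:570]
n=cv2.resize(n[:, :],(283,250),interpolation=cv2.INTER_AREA)
out=np.zeros((600,790,3),np.uint8);out[:350,:500]=o;out[350:,:283]=n
cv2.imwrite("pics/o3.png",out)
E
```

```text
cam [419.253094   -93.65649065 371.3140721 ]
```

View pics/o3.png

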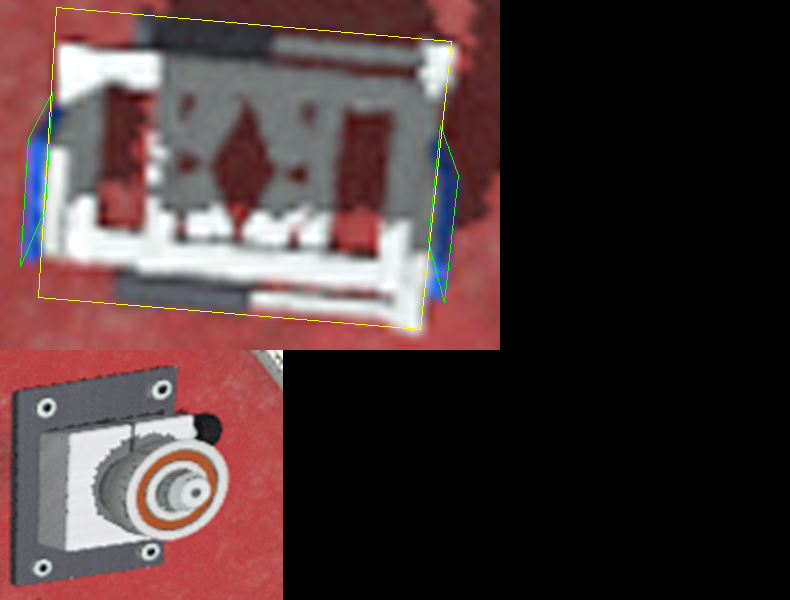

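The fit is good: clip at (487.6,-129.5), ear axis 61.5°. Descending and squeezing.

```bash
python3 -m jog '{"gripper":[-1,-1,-1,-1,-1,-1,-1,-1,1,1,1,1,1,1,1,1],"xyz":[[0,-0.006,0.03],[0,-0.006,0.07],[0,-0.006,0.11],[0,-0.006,0.14],[0,-0.006,0.17],[0,-0.006,0.19],[0,-0.006,0.195],[0,-0.006,0.195],[0,-0.006,0.195],[0,-0.006,0.195],[0,-0.006,0.195],[0,-0.006,0.195],[0,-0.006,0.195],[0,-0.006,0.195],[0,-0.006,0.195],[0,-0.006,0.195]],"turn":[[0,0,3],[0,0,5],[0,0,5],[0,0,5],[0,0,5],[0,0,5],[0,0,5],[0,0,5],[0,0,5],[0,0,5],[0,0,5],[0,0,5],[0,0,5],[0,0,5],[0,0,5],[0,0,5]]}' 25
```

```text
clock: 5.1
tcp_pos: [487.7, -131.6, 6.2]
eef_rot: [0.248, 0.969, -0.001, 0.0]
force: [-2.4, -2.2, 6.0]
opening: 48.6
finger_force: 25.0
```

```bash
python3 - <<'E'
from h import *
ct=ctrl.get_calibration("top");cw=dict(np.load("pics/w1.npz"))
for z in(74,79,84,89,94): print(z,ray(ct,245,184.2,z).round(1),ray(cw,579.6,150.2,z).round(1))
E
python3 -m jog '{"gripper":[1,1,1,1,1,1,1,1,1,1],"xyz":[[0,0,-0.01],[0,0,-0.03],[0,0,-0.06],[0,0,-0.1],[0,0,-0.13],[0,0,-0.15],[0,0,-0.155],[0,0,-0.155],[0,0,-0.155],[0,0,-0.155]],"turn":[[0,0,0],[0,0,0],[0,0,0],[0,0,0],[0,0,0],[0,0,0],[0,0,0],[0,0,0],[0,0,0],[0,0,0]]}'
```

```text
74 [548.7 134.6  74. ] [549.2 134.1  74. ]
79 [548.1 133.8  79. ] [547.  130.2  79. ]
84 [547.5 133.   84. ] [544.9 126.4  84. ]
89 [546.9 132.2  89. ] [542.7 122.6  89. ]
94 [546.3 131.4  94. ] [540.5 118.8  94. ]
clock: 6.35
tcp_pos: [487.2, -130.1, 159.8]
eef_rot: [0.247, 0.969, -0.0, -0.001]
force: [-0.5, -0.1, -0.5]
opening: 48.9
finger_force: 25.0
```

```bash
python3 -m jog '{"gripper":[1,1,1,1,1,1,1,1,1,1,1,1],"xyz":[[0.002,0.015,0],[0.006,0.05,0],[0.012,0.095,0],[0.018,0.14,0],[0.024,0.185,0],[0.029,0.225,0],[0.032,0.25,0.01],[0.033,0.26,0.02],[0.033,0.262,0.02],[0.033,0.262,0.02],[0.033,0.262,0.02],[0.033,0.262,0.02]],"turn":[[0,0,0],[0,0,0],[0,0,0],[0,0,0],[0,0,0],[0,0,0],[0,0,0],[0,0,0],[0,0,0],[0,0,0],[0,0,0],[0,0,0]]}'
python3 look.py w2
python3 - <<'E'
import cv2
a=cv2.imread("pics/w2.png");cv2.imwrite("pics/w2c.png",cv2.resize(a[0:300,160:560],(800,600),interpolation=cv2.INTER_CUBIC))
E
```

```text
clock: 7.85
tcp_pos: [584.3, 115.0, 141.0]
eef_rot: [0.248, 0.969, 0.0, 0.0]
force: [0.4, 0.4, 0.5]
opening: 48.4
finger_force: 25.0
{'clock': 7.85, 'tcp_pos': [584.261, 114.997, 141.049], 'eef_rot': [0.248, 0.969, 0.0, 0.0], 'joints': [-0.551, 0.475, 0.392, 1.825, -0.228, 0.885, 1.018], 'force': [0.41, 0.371, 0.55]}
```

View pics/w2c.png

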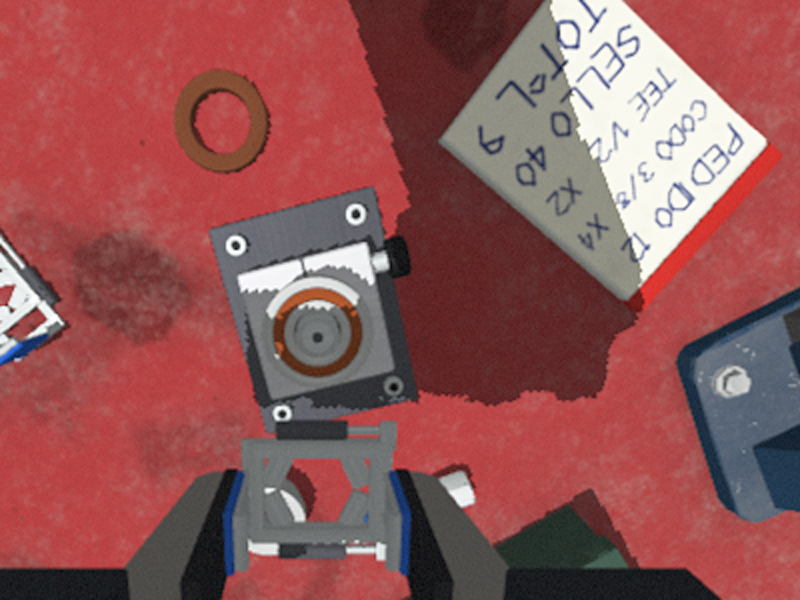

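The picture shows the shaft end at full-image (318.5,168.5) and the open clip in the fingers, centred at about (320,246). I'm zooming in with model overlays to refine the in-hand offset and the shaft position.

Run:
```python
from h import *
a=cv2.imread("pics/w2.png");cal=dict(np.load("pics/w2.npz"))
T=np.array([584.26,115.0,0]);tx=np.array([-.877,.481,0]);ty=np.array([.481,.877,0])
k=6;x0,y0,w,h=272,136,100,148//2*2
k=5;x0,y0,w,h=265,135,110,120
c=cv2.resize(a[y0:y0+h,x0:x0+w],None,fx=k,fy=k,interpolation=cv2.INTER_CUBIC)
L=lambda X:((proj(cal,X)-[x0-.5,y0-.5])*k)
def poly(p,col): cv2.polylines(c,[np.int32([L(q) for q in p])],True,col,1)
for z,col in((134.8,(0,255,255)),(137.8,(0,255,0))):
    poly([T+tx*x+ty*y+[0,0,z] for x,y in((-23.5,-24.5),(23.5,-24.5),(23.5,24.5),(-23.5,24.5))],col)
g=np.linspace(0,2*np.pi,60)
# shaft circles
S=np.array([549,134.3,0])
poly([S+[9*np.cos(t),9*np.sin(t),64] for t in g],(0,255,0));poly([S+[23.5*np.cos(t),23.5*np.sin(t),64] for t in g],(255,255,0))
poly([S+[2*np.cos(t),2*np.sin(t),74] for t in g],(0,255,255))
poly([T+tx*9*np.cos(t)+ty*9*np.sin(t)+[0,0,137.8] for t in g],(255,0,255))
cv2.imwrite("pics/o4.png",c)
for z in(70,74,78,82): print(z,ray(cal,318.5,168.5,z).round(1))
```

```text
70 [549.9 133.4  70. ]
74 [549.4 133.7  74. ]
78 [548.8 134.   78. ]
82 [548.2 134.3  82. ]
```

View pics/o4.png

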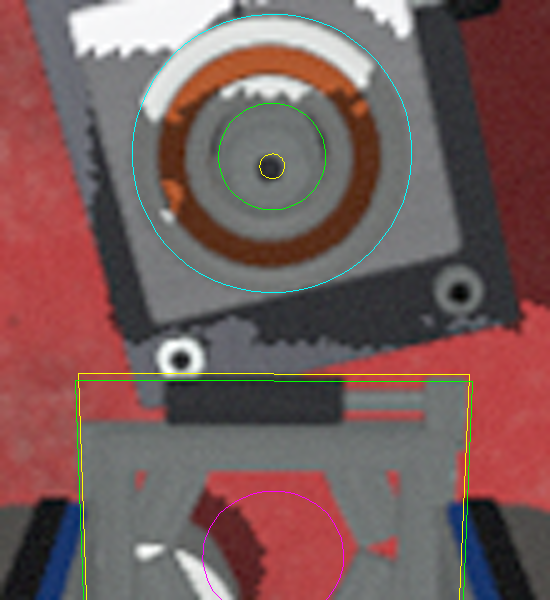

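The shaft is at about (549.2,133.8) and the bearing top at about 64 mm. I need the in-hand centre of the jaws more exactly, so one more zoom.

Run:
```python
from h import *
a=cv2.imread("pics/w2.png");cal=dict(np.load("pics/w2.npz"))
T=np.array([584.26,115.0,0]);tx=np.array([-.877,.481,0]);ty=np.array([.481,.877,0])
k=8;x0,y0,w,h=272,208,98,74
c=cv2.resize(a[y0:y0+h,x0:x0+w],None,fx=k,fy=k,interpolation=cv2.INTER_CUBIC)
c=cv2.convertScaleAbs(c,alpha=1.5)
L=lambda X:tuple(int(q) for q in ((proj(cal,X)-[x0-.5,y0-.5])*k))
P=lambda x,y,z:L(T+tx*x+ty*y+[0,0,z])
z=137.8
for i in range(-24,25,2):
    cv2.line(c,P(i,-1 if i%10 else -2,z),P(i,1 if i%10 else 2,z),(0,255,0),1)
    cv2.line(c,P(-1 if i%10 else -2,i,z),P(1 if i%10 else 2,i,z),(0,255,0),1)
cv2.line(c,P(-24,0,z),P(24,0,z),(0,255,255),1);cv2.line(c,P(0,-25,z),P(0,25,z),(0,255,255),1)
cv2.imwrite("pics/o5.png",c);print(P(0,0,z),P(10,0,z),P(0,10,z))
```

```text
(381, 307) (381, 189) (506, 307)
```

View pics/o5.png

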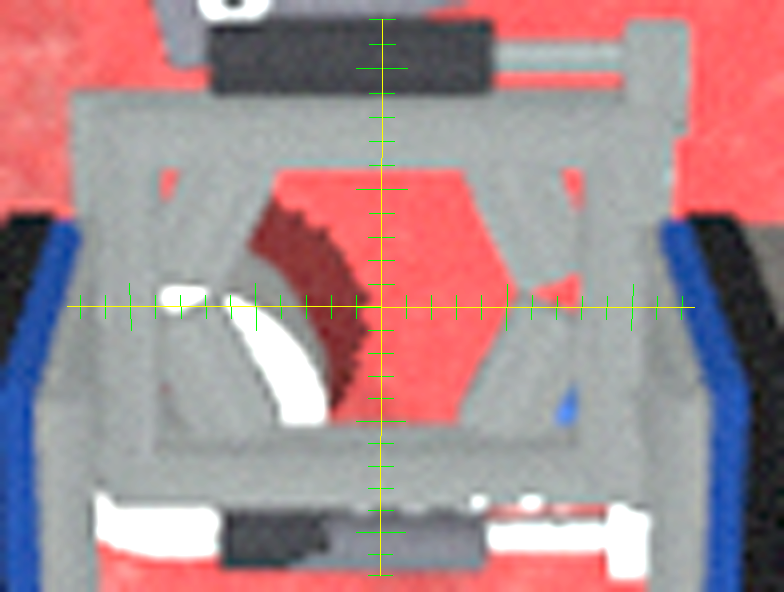

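Relative to the TCP, the jaw centre is about (+0.8,-0.5) mm in tool x, y. The target TCP is therefore about (550.0,134.2). I'm moving over it and stopping above the tip.

```bash
python3 -m jog '{"gripper":[1,1,1,1,1,1,1,1,1,1],"xyz":[[0.01,0,0],[0.025,0,0],[0.036,0,0],[0.0393,0.0003,0],[0.0393,0.0003,0.015],[0.0393,0.0003,0.032],[0.0393,0.0003,0.043],[0.0393,0.0003,0.047],[0.0393,0.0003,0.047],[0.0393,0.0003,0.047]],"turn":[[0,0,0],[0,0,0],[0,0,0],[0,0,0],[0,0,0],[0,0,0],[0,0,0],[0,0,0],[0,0,0],[0,0,0]]}'; python3 -c "
from workcell import ctrl;s=ctrl.observe();print(s['force'],s['tcp_pos'])"
```

```text
clock: 9.15
tcp_pos: [550.2, 134.8, 94.0]
eef_rot: [0.247, 0.969, 0.0, 0.0]
force: [-0.6, -0.1, -0.7]
opening: 48.7
finger_force: 25.0
[-0.63259659 -0.10968784 -0.66777296] [550.17245272 134.76788915  93.95181512]
```

```bash
python3 -m jog '{"gripper":[1,1,1,1,1,1,1],"xyz":[[0,0,0.005],[0,0,0.01],[0,0,0.012],[0,0,0.014],[0,0,0.016],[0,0,0.017],[0,0,0.017]],"turn":[[0,0,0],[0,0,0],[0,0,0],[0,0,0],[0,0,0],[0,0,0],[0,0,0]]}'
```

```text
clock: 10.02
tcp_pos: [549.8, 134.8, 76.5]
eef_rot: [0.247, 0.969, 0.0, -0.0]
force: [0.5, 0.1, -1.1]
opening: 48.5
finger_force: 25.0
```

```bash
python3 -m jog '{"gripper":[1,1,1,1,1,1],"xyz":[[0,0,0.001],[0,0,0.002],[0,0,0.003],[0,0,0.004],[0,0,0.005],[0,0,0.005]],"turn":[[0,0,0],[0,0,0],[0,0,0],[0,0,0],[0,0,0],[0,0,0]]}'
```

```text
clock: 10.78
tcp_pos: [549.7, 134.8, 71.5]
eef_rot: [0.247, 0.969, -0.0, -0.0]
force: [-0.2, -0.1, -0.4]
opening: 48.9
finger_force: 25.0
```

```bash
python3 -m jog '{"gripper":[1,1,1,1,1],"xyz":[[0,0,0.001],[0,0,0.002],[0,0,0.003],[0,0,0.003],[0,0,0.003]],"turn":[[0,0,0],[0,0,0],[0,0,0],[0,0,0],[0,0,0]]}'
```

```text
clock: 11.4
tcp_pos: [549.9, 134.8, 68.9]
eef_rot: [0.247, 0.969, 0.0, 0.0]
force: [-1.5, -0.5, 4.1]
opening: 49.0
finger_force: 25.0
```

Bearing felt at TCP z ≈ 69. Pressing in small steps.

```bash
python3 -m jog '{"gripper":[1,1,1,1,1],"xyz":[[0,0,0.001],[0,0,0.002],[0,0,0.0025],[0,0,0.0025],[0,0,0.0025]],"turn":[[0,0,0],[0,0,0],[0,0,0],[0,0,0],[0,0,0]]}';python3 - <<'E'
from workcell import ctrl
import numpy as np
f=[]
for i in range(4): ctrl.capture("top");f.append(ctrl.observe()["force"])
print(np.mean(f,0).round(2),np.std(f,0).round(2),ctrl.observe()["tcp_pos"])
E
```

```text
clock: 12.02
tcp_pos: [549.9, 134.8, 66.7]
eef_rot: [0.247, 0.969, 0.0, 0.0]
force: [-1.9, -0.3, 8.9]
opening: 48.6
finger_force: 25.0
[-2.59 -1.    8.68] [0.27 0.44 0.49] [549.94395119 134.82342967  66.7427936 ]
```

```bash
python3 -m jog '{"gripper":[1,1,1,1],"xyz":[[0,0,0.001],[0,0,0.0018],[0,0,0.0018],[0,0,0.0018]],"turn":[[0,0,0],[0,0,0],[0,0,0],[0,0,0]]}';python3 - <<'E'
from workcell import ctrl
import numpy as np
f=[]
for i in range(5): ctrl.capture("top");f.append(ctrl.observe()["force"])
print(np.mean(f,0).round(2),np.std(f,0).round(2),ctrl.observe()["tcp_pos"])
E
```

```text
clock: 12.72
tcp_pos: [550.0, 134.8, 65.3]
eef_rot: [0.247, 0.969, 0.0, 0.0]
force: [-3.7, -0.4, 12.4]
opening: 48.6
finger_force: 25.0
[-3.39 -0.55 11.72] [0.23 0.31 0.58] [549.98247336 134.83054517  65.32684083]
```

```bash
python3 -m jog '{"gripper":[1,1,1,1],"xyz":[[0.0002,0,0.0003],[0.0004,0,0.0006],[0.0004,0,0.0006],[0.0004,0,0.0006]],"turn":[[0,0,0],[0,0,0],[0,0,0],[0,0,0]]}';python3 - <<'E'
from workcell import ctrl
import numpy as np
f=[]
for i in range(5): ctrl.capture("top");f.append(ctrl.observe()["force"])
print(np.mean(f,0).round(2),np.std(f,0).round(2),ctrl.observe()["tcp_pos"])
E
```

```text
clock: 13.48
tcp_pos: [550.0, 134.8, 64.9]
eef_rot: [0.247, 0.969, 0.0, 0.0]
force: [-2.7, -1.9, 12.8]
opening: 48.8
finger_force: 25.0
[-3.27 -1.58 12.8 ] [0.47 0.45 0.39] [549.9709746  134.82757595  64.93129783]
```

```bash
python3 -m jog '{"gripper":[0,-0.2,-0.4,-0.6,-0.8,-0.9,-0.9,-0.9],"xyz":[[0,0,0],[0,0,0],[0,0,0],[0,0,0],[0,0,0],[0,0,0],[0,0,0],[0,0,0]],"turn":[[0,0,0],[0,0,0],[0,0,0],[0,0,0],[0,0,0],[0,0,0],[0,0,0],[0,0,0]]}'; python3 look.py w3 clip nest
```

```text
clock: 14.72
tcp_pos: [549.4, 135.0, 63.7]
eef_rot: [0.247, 0.969, 0.0, 0.0]
force: [0.5, -0.1, 0.0]
opening: 87.3
finger_force: 0.0
{'clock': 14.725, 'tcp_pos': [549.425, 134.978, 63.681], 'eef_rot': [0.247, 0.969, 0.0, 0.0], 'joints': [-0.57, 0.542, 0.347, 1.937, -0.273, 0.707, 1.011], 'force': [0.5, -0.131, 0.029]}
clip [([544.0, 144.0, 69.0], 0.81), ([637.0, 57.0, 22.0], 0.21)]
nest [([524.0, 147.0, 14.0], 0.62)]
```

Released and free. I'm retracting and taking a final check from the wrist camera.

```bash
python3 -m jog '{"gripper":[-1,-1,-1,-1,-1,-1,-1,-1,-1],"xyz":[[0,0,-0.005],[0,0,-0.02],[0,0,-0.045],[0,0,-0.07],[0,0,-0.09],[-0.02,0,-0.1],[-0.035,0,-0.1],[-0.035,0,-0.1],[-0.035,0,-0.1]],"turn":[[0,0,0],[0,0,0],[0,0,0],[0,0,0],[0,0,0],[0,0,0],[0,0,0],[0,0,0],[0,0,0]]}'; python3 look.py w4 clip
python3 - <<'E'
import cv2
a=cv2.imread("pics/w4.png");cv2.imwrite("pics/w4c.png",cv2.resize(a[110:240,240:400],(800,600)[:1]+(600,) if 0 else (720,585),interpolation=cv2.INTER_CUBIC))
E
```

```text
clock: 16.0
tcp_pos: [579.3, 118.4, 163.0]
eef_rot: [0.247, 0.969, -0.0, -0.001]
force: [-0.4, -0.4, -0.4]
opening: 91.8
finger_force: 0.0
{'clock': 16.0, 'tcp_pos': [579.302, 118.366, 163.011], 'eef_rot': [0.247, 0.969, -0.0, -0.001], 'joints': [-0.57, 0.441, 0.405, 1.818, -0.212, 0.926, 1.0], 'force': [-0.373, -0.383, -0.443]}
clip [([457.0, -2.0, 6.0], 0.97), ([545.0, 140.0, 69.0], 0.92)]
```

View pics/w4c.png

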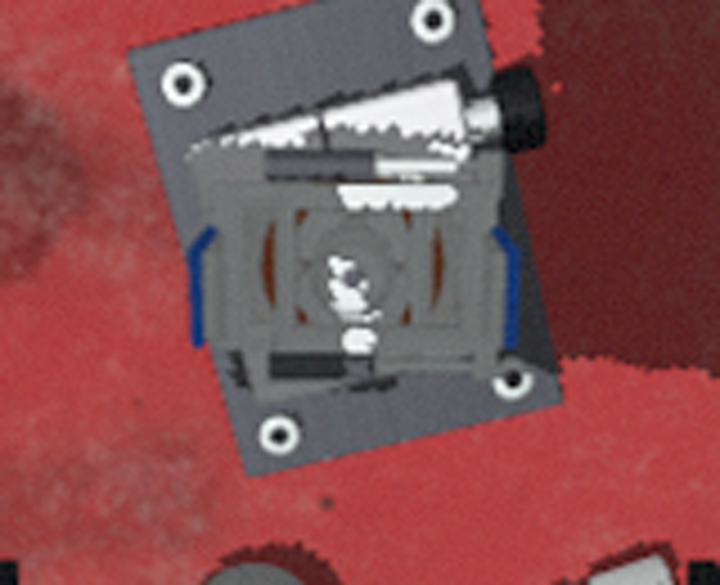

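Run:
```python
from h import *
cal=dict(np.load("pics/w4.npz"))
for z in(94,98,102):
    a=ray(cal,240+191/4.5,110+300/4.5,z);b=ray(cal,240+519/4.5,110+300/4.5,z);print(z,np.linalg.norm(a-b).round(1),((a+b)/2).round(1))
```

```text
94 59.9 [550.5 133.9  94. ]
98 58.9 [549.9 134.2  98. ]
102 57.9 [549.3 134.6 102. ]
```

The ear span is about 59–60 mm, so the jaw opening is about 2–3 mm. That means the jaws are in the groove, since on the plain shaft the span would be 53 mm. Handing in.

```bash
python3 -c "
from workcell import ctrl;print(ctrl.hand_in())"
```

```text
the job is handed in; nothing more can be done
None
```

The job is handed in at about 16 s of the 34 s allowed: after a 13 N press and release, the clip looks seated in the groove (about 60 mm over the ears, centred on the shaft), and the gripper is clear; no verdict came back.

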